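# Run a trolley-case pull handle in by one hole and prove the lock

### The job

The pull handle has just been fitted to this half-built trolley case and its lock needs checking. Press the orange thumb button to free the handle, slide it in to the very next hole and no further, letting the button go on the way so that the pins click home by themselves; then reach behind the grip and tug it outward with about a kilo and a half of pull to prove that it has locked, and leave it in that hole. Do not force the handle, and leave the tools and hardware on the bench alone.

Things in the scene. Friction and masses are not known exactly. Their poses are not given: they have to be found in the camera images.
- case_shell: Back half-shell of a trolley case, tan leather, lying open side up, fixed. 480 long, 340 wide, 95 high. Origin: on the bench, at the middle of the foot of the wall the handle comes out of (a black bezel stands 12 proud of it); x points into the case along the handle's stroke, z up. Inside, over the two handle rails, lie steel strips with holes; a brass pin shows in the hole where each is locked.
- grip: Black cross bar of the pull handle with brown wraps, 170 long (its y), 28 deep (x), 26 high, middle 40 above the bench. Origin: centre of its outward face (with the button); x points into the case, z up. Two tubes 18 wide at y = +65 and -65 join it to the case: behind the grip is an open window 112 wide, 200 long at the start, over 105 when done. It slides with the handle.
- grip_back (a point): Centre of the grip's back face, which looks to the case; 28 from the outward face.
- button_face (a point): Centre of the outer face of the orange thumb button in the middle of the grip's outward face; 34 long (along the grip), 15 high; 8 proud of the grip when out, 1 when fully in. It moves with the button.
- thumb_button (a joint): Button travel in m: 0 out, 0.007 fully in. Spring 1.5 N to start, 4.5 N fully in. Button and locking pins move as one: past 0.0045 the pins are clear and the handle is free. Let go between two holes, the button stays in at about 0.004 and pops out to 0 when the pins drop into a hole. Kept pressed, it lets the pins pass over the holes. Push on the grip beside it to go on.
- pull_handle (a joint): How far the handle is slid in, in m: about 0 at the start, locked in its first hole; grows as it goes into the case. The next hole lies 0.055 to 0.085 in (differs from case to case), the one after 0.05 further. A pin has 1.5 mm of play either way in a hole. Sliding drag about 5 N; a locked handle stops dead.
- pin_heel: Outward half of the brass locking pins (8 x 8 from above) at the tubes' inner ends, 310 behind the grip's outward face. When a locked handle is pulled outward it bears on the hole's edge with the pull less the drag of about 5 N. Its origin is the grip's, but sinks as the button goes in.
- screwdriver: Orange-handled screwdriver lying beside the handle. Bystander.
- dee_ring: Brass ring, 44 across, lying beside the handle. Bystander.
- rivet_tin: Small open steel tin, 60 across, 32 high, standing in the case. Bystander.
- hammer: Hammer with a wooden handle. Bystander.
- edge_paint: Amber bottle of edge paint, 44 across, 95 high. Bystander.
- snap_jar: Clear jar with brass lid, 60 across, 60 high. Bystander.
- awl: Awl with a dark wooden handle, 150 long. Bystander.

How it is judged:
By the outcome, as a careful person would: the job done as asked, in the order asked, and still so for the second after the job is handed in, with the robot touching nothing.
It also fails if it takes over 61 s, if anything falls off the work surface, if the arm or the gripper's body presses on something with over 40 N, if the wrist force passes 120 N, or if a joint passes its speed limit or range.

### The arm

A 6-joint arm with a two-finger parallel gripper is mounted at the origin on the work surface. World frame = base frame: x ahead of the robot, y to its left, z up, the work surface at z = 0. Lengths are in mm, angles in rad, forces in N, time in s.
With the tool pointing down it reaches from about 350 to 875 mm from the base axis. Payload 4.2 kg.
Tool frame: the origin (TCP) lies at the very end of the fingers, on their centre line; the grasp point (between the pads) lies 19 mm behind it; z points along the fingers, y is the line along which they close (so a half turn about z gives the same grasp; the last joint's range is limited). The gripper opens to 85 mm and grips with 20 to 120 N. Pads are 22 mm wide; open, the fingers measure 114 mm over their backs; the gripper's body (76 mm by 85 mm) begins 54 mm behind the grasp point. The pads swing forward as they close: fully open they stand 13 mm farther back than shut.
Start: joints at [1.573, 0.385, 0.008, 0, -1.194, -0.259], TCP at [158.71, 604.492, 231.312] pointing down, gripper open.
Joint ranges: [-3.14, 3.14], [-1.21, 2.06], [-1.07, 1.41], [-3.16, 2.05], [-2.99, -0.16], [-3.1, 3.1]. Speed limits (rad/s): [2.79, 2.79, 3.14, 3.14, 3.14, 3.14].

### API

Orientations are given as a unit quaternion [x, y, z, w].
In Python, from bench import arm gives the robot as it stands.
- The arm moves only by the tool servo_tool, never from a script. Its argument "rows" is a list that holds one entry, the list of rows, each a list of 7 numbers: the finger opening in mm, from 0 to 85.4, then the shift along the tool's x, y, z in mm, then the turn, a rotation vector about the tool's x, y, z in rad. A call has 1 to 10 rows; each row is the pose to reach, as a shift and turn from the pose commanded when the call began, along the tool's axes at that moment; what a row does not reach only later rows make up. A row lasts 1/8 s, in which the tool goes at most 62.5 mm and 10.7 degrees, less where a joint would pass 70% of its speed; a pose out of reach is approached as far as the arm can. A call with a gripper value outside its range is refused whole. The fingers move at their own pace and stop on an object; the grip force is fixed at half the most. Time passes only in rows, so rows that repeat a pose let the fingers close. It gives the time, the measured TCP pose, the force, the opening and the grip force at its end, in the units of the state.
- arm.read_state(): the state, without advancing time (a new reading comes with each control period).
- arm.get_image(name): name is "side" or "top" or "wrist"; returns the picture (384x512x3 uint8, red, green, blue); there is no depth.
- arm.camera_params(name): a dict with "intrinsics" (3x3 intrinsics, pixels), "R" (3x3) and "t" (3): a world point X has camera coordinates R X + t. Camera axes: x right, y down, z forward; pixel columns grow to the right and rows downward; lengths in mm; the calibration is good to about 2 mm. A picture is of the moment at which its call begins: read the wrist's pose just before it. camera_params takes no time and is no camera call; for the wrist camera it gives the pose at the moment of the call.
- arm.job_done(): hands the job in; it is judged then, once.
The state is a dict: "clock": time; "joints": joint angles; "joint_vel": joint speeds; "joint_efforts": joint torques, N m; "position": TCP position; "ee_rot": TCP orientation; "contact_force": force on the tool from outside, world axes, zero at the start; "wrist_torque": the same for the moment, N m; "gripper_width": finger opening in mm; "grasp_force": force on a finger pad.
Only numpy, scipy, OpenCV 4.12 (cv2) and the standard library are available. Lean on these libraries where they do the work, as an engineer would, in place of code of your own. Each camera call takes 0.05 s, during which the arm holds its last target. There are 200 camera calls.

## Working session

There is one attempt and no reset: what is moved stays moved. The work goes in short steps, Python scripts to look and compute and a tool call to move; the robot and the scene stay as the last step left them, time stands still between calls to the robot, and variables do not carry over. Pictures are saved under pics/ and viewed, at most 10 in all, crops included, and the job is handed in when it is done.

Besides the shell and the picture viewer there is one more tool, called by a JSON object that holds its "op" and its "data". servo_tool: Moves the arm, as the interface text tells. Its arguments: {"type":"object","properties":{"rows":{"type":"array"}},"required":["rows"]}

```bash
mkdir -p pics; ls; python3 - <<'E'
from bench import arm
import cv2
for n in ("top","side"):
    cv2.imwrite(f"pics/{n}0.png",arm.get_image(n)[:,:,::-1])
    p=arm.camera_params(n);print(n,p["intrinsics"],p["R"],p["t"])
s=arm.read_state();print(s)
E
```

```text
pics
top [[349.78025247   0.         259.00139964]
 [  0.         349.78025247 196.41264744]
 [  0.           0.           1.        ]] [[ 0.0180206  -0.99983386 -0.00273938]
 [-0.99757069 -0.01779528 -0.06735018]
 [ 0.06729024  0.00394641 -0.99772564]] [ -65.03336178  563.07171571 1055.94124018]
side [[424.90787734   0.         254.99025591]
 [  0.         424.90787734 195.58957478]
 [  0.           0.           1.        ]] [[ 0.6761718  -0.73660002 -0.0145639 ]
 [-0.55704639 -0.49821093 -0.66444351]
 [ 0.48217321  0.45739074 -0.74719657]] [-429.13387228  332.12728165  926.37789003]
{'clock': 0.1, 'joints': array([ 1.57259833e+00,  3.85490925e-01,  6.74983259e-03, -4.17634159e-04,
       -1.19401664e+00, -2.58628523e-01]), 'joint_vel': array([-0.00024791, -0.00218304,  0.00475367,  0.00371087, -0.00073701,
        0.00026861]), 'joint_efforts': array([ 3.62118408e-05, -3.93316054e+01,  1.88929689e+01,  4.19794679e+00,
       -2.58182677e-03,  5.26103406e-06]), 'position': array([158.5962317 , 603.99594082, 230.32180462]), 'ee_rot': array([ 9.91755979e-01, -1.28136949e-01, -6.51086516e-05,  9.97604813e-04]), 'contact_force': array([-0.03734652, -0.10453321, -0.80514282]), 'wrist_torque': array([-0.00063017, -0.02742499, -0.01898132]), 'grasp_force': 0.0, 'gripper_width': 85.37577039921338}
```

View pics/top0.png

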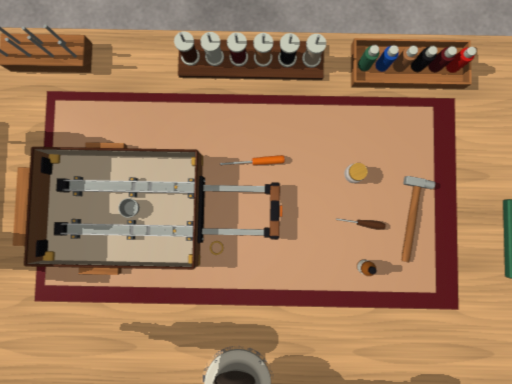

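View pics/side0.png

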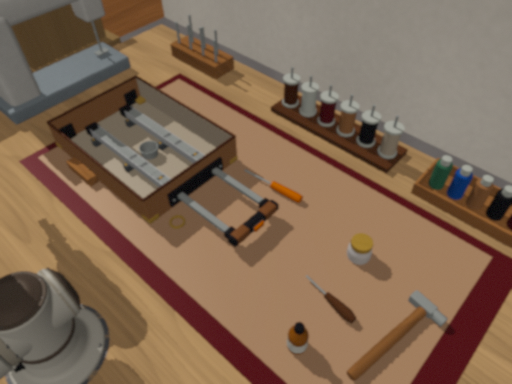

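The top view shows the handle running along world +y into the case. The grip is at about (276,210) px and the button at about (281,210). I'll move above the grip first and take a closer look with the wrist camera.

{"op": "servo_tool", "data": {"rows": [[[40,33,38,0,0,0,0.08],[20,65,77,0,0,0,0.16],[0,97,115,0,0,0,0.24],[0,130,153,0,0,0,0.32],[0,162,191,0,0,0,0.4],[0,195,229,0,0,0,0.48],[0,227,267,0,0,0,0.56],[0,260,306,0,0,0,0.64],[0,292,344,0,0,0,0.72],[0,325,382,0,0,0,0.79]]]}}

```text
clock: 1.35
position: [376.2, 150.8, 231.3]
ee_rot: [0.866, -0.501, -0.0, -0.0]
contact_force: [1.1, 0.2, -0.6]
gripper_width: 0.1
grasp_force: 0.0
```

```bash
cat > h.py <<'E'
from bench import arm
import numpy as np, cv2
from scipy.spatial.transform import Rotation as Ro
def st():
    s=arm.read_state();R=Ro.from_quat(s["ee_rot"]).as_matrix()
    print("t",round(s["clock"],2),"p",s["position"].round(1),"xax",R[:,0].round(3),"zax",R[:,2].round(3),"F",s["contact_force"].round(1),"w",round(s["gripper_width"],1),"j",s["joints"].round(2));return s,R
def ray(p,uv,z):
    K,R,t=map(np.array,(p["intrinsics"],p["R"],p["t"]));c=-R.T@t
    d=R.T@np.linalg.solve(K,[uv[0],uv[1],1.]);return c+d*(z-c[2])/d[2]
def snap(n,f,crop=None,k=1):
    p=arm.camera_params(n);im=arm.get_image(n)[:,:,::-1]
    if crop:x0,y0,x1,y1=crop;im=im[y0:y1,x0:x1]
    cv2.imwrite("pics/"+f,cv2.resize(im,None,fx=k,fy=k,interpolation=cv2.INTER_CUBIC));return p
def todelta(R,w): return (R.T@np.array(w)).round(1)
E
python3 - <<'E'
from h import *
s,R=st(); print(todelta(R,np.array([520,-150,231])-s["position"]))
E
```

```text
t 1.35 p [376.2 150.8 231.3] xax [ 0.499 -0.867 -0.   ] zax [-0.  0. -1.] F [ 1.1  0.2 -0.6] w 0.1 j [ 0.79 -0.   -0.49 -0.   -1.09 -0.26]
[3.325e+02 2.540e+01 2.000e-01]
```

{"op": "servo_tool", "data": {"rows": [[[0,55,4,0,0,0,0.1],[0,110,8,0,0,0,0.2],[0,165,12,0,0,0,0.3],[0,220,16,0,0,0,0.4],[0,275,21,0,0,0,0.47],[0,320,25,0,0,0,0.52],[0,332,25,0,0,0,0.52],[0,332,25,0,0,0,0.52]]]}}

```text
clock: 2.35
position: [520.2, -147.7, 230.6]
ee_rot: [0.708, -0.706, -0.001, 0.0]
contact_force: [0.0, 0.0, -0.0]
gripper_width: -0.3
grasp_force: 0.0
```

```bash
python3 - <<'E'
from h import *
st();p=snap("wrist","w1.png");np.savez("w1.npz",**p);print(p["R"],p["t"])
E
```

```text
t 2.35 p [ 520.2 -147.7  230.6] xax [ 0.003 -1.    -0.   ] zax [-0.001  0.    -1.   ] F [ 0.  0. -0.] w -0.3 j [ 0.02  0.24 -0.2  -0.   -1.13 -0.02]
[[-9.99993108e-01 -3.69095606e-03 -4.01812420e-04]
 [-3.63121451e-03  9.49726264e-01  3.13060437e-01]
 [-7.73880511e-04  3.13059739e-01 -9.49733121e-01]] [521.02435861 101.67268653 425.78415794]
```

View pics/w1.png

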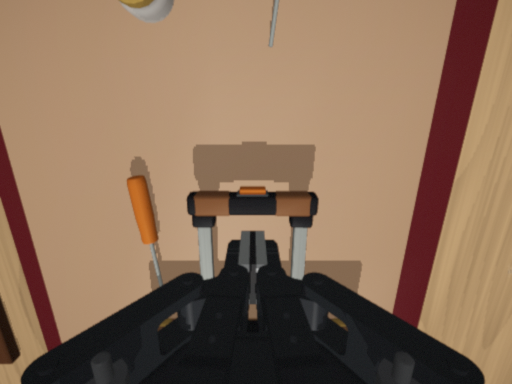

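The wrist view shows the grip spanning px (188,204) to (318,204). Its outward top edge is at row 192, and the orange button is at (253,190). The tubes are at columns 206 and 299.

```bash
python3 - <<'E'
from h import *
p=np.load("w1.npz")
for n,uv,z in [("Lend",(188,204),45),("Rend",(318,204),45),("outL",(195,192),53),("outR",(310,192),53),("btn",(253,187),47),("tubeL",(206,260),45),("tubeR",(299,260),45),("back",(253,215),53)]:
    print(n,ray(p,uv,z).round(1))
im=cv2.imread("pics/w1.png")
# button by colour
h=cv2.cvtColor(im,cv2.COLOR_BGR2HSV)
roi=im[180:222,180:325].astype(int)
for c in (200,215,240,253,266,290,305):print(c,im[183:222,c].max(1))
q=arm.camera_params("top")
print("top ends",ray(q,(276,184),53).round(0),ray(q,(275,238),53).round(0),"ring",ray(q,(217,247),5).round(0),"case mouth",ray(q,(203,208),60).round(0))
E
```

```text
Lend [ 605.1 -101.7   45. ]
Rend [ 435.7 -102.3   45. ]
outL [ 593.2 -120.9   53. ]
outR [ 449.1 -121.5   53. ]
btn [ 520.5 -125.9   47. ]
tubeL [585.9 -17.8  45. ]
tubeR [455.6 -18.3  45. ]
back [520.4 -89.9  53. ]
200 [135 136 135 135 136 139 139 118  79  66  67  70  75  83  97 109 120 126
 127 128 129 131 132 131 132 134 135 136 136 139 138 134 110  66  35  34
  37  41  41]
215 [135 135 136 136 136 135 134 113  78  67  67  68  74  84  97 110 121 127
 130 131 131 132 134 135 137 137 139 139 141 142 143 138 118  85  61  57
  60  66  79]
240 [190 190 185 162 130 122 145 173 181 165 135 104  71  51  27  23  27  29
  34  32  34  34  33  36  38  39  39  40  43  42  41  69 155 189 191 191
 192 192 191]
253 [189 189 179 148 116 120 151 184 196 178 150 118  73  51  26  23  27  30
  32  32  33  35  36  36  38  38  37  40  43  41  40  68 154 187 191 190
 190 191 191]
266 [189 189 189 188 186 184 172 134  87  67  58  59  65  52  26  23  26  32
  31  33  34  36  36  37  38  37  39  40  40  43  40  66 154 186 189 189
 189 189 189]
290 [135 135 135 135 135 135 134 119  89  68  65  67  73  83  94 107 119 126
 128 131 131 133 134 136 137 139 139 140 141 141 142 138 122  82  32  13
  17  20  31]
305 [135 135 134 134 134 134 134 118  89  68  66  67  73  83  94 106 119 127
 128 130 130 132 132 133 133 134 133 135 135 136 136 134 119  82  39  33
  33  32  37]
top ends [ 600. -105.   53.] [ 440. -104.   53.] ring [406.  72.   5.] case mouth [524. 109.  60.]
```

{"op": "servo_tool", "data": {"rows": [[[0,20,0,40,0,0,0],[0,20,0,90,0,0,0],[0,20,0,140,0,0,0],[0,20,0,180,0,0,0],[0,20,0,202,0,0,0],[0,10,0,202,0,0,0],[0,0,0,202,0,0,0],[0,-5,0,202,0,0,0],[0,-5,0,202,0,0,0]]]}}

```text
clock: 3.52
position: [521.1, -141.8, 30.4]
ee_rot: [0.709, -0.705, 0.001, -0.001]
contact_force: [-0.1, -0.2, -0.3]
gripper_width: 0.0
grasp_force: 0.0
```

{"op": "servo_tool", "data": {"rows": [[[0,-1.5,0,0,0,0,0],[0,-3,0,0,0,0,0],[0,-4,0,0,0,0,0],[0,-4,0,0,0,0,0]]]}}

```text
clock: 4.03
position: [520.4, -138.6, 29.3]
ee_rot: [0.708, -0.706, -0.0, 0.0]
contact_force: [0.2, -0.4, -1.0]
gripper_width: 0.3
grasp_force: 0.0
```

{"op": "servo_tool", "data": {"rows": [[[0,-1,0,0,0,0,0],[0,-2,0,0,0,0,0],[0,-2,0,0,0,0,0]]]}}

```text
clock: 4.4
position: [520.4, -136.4, 29.3]
ee_rot: [0.709, -0.706, -0.0, 0.0]
contact_force: [-0.3, 0.7, 0.0]
gripper_width: -0.0
grasp_force: 0.0
```

{"op": "servo_tool", "data": {"rows": [[[0,-1,0,0,0,0,0],[0,-2,0,0,0,0,0],[0,-2,0,0,0,0,0]]]}}

```text
clock: 4.78
position: [520.4, -134.6, 29.3]
ee_rot: [0.709, -0.706, 0.0, 0.0]
contact_force: [1.1, -1.6, -0.3]
gripper_width: 0.3
grasp_force: 0.6
```

{"op": "servo_tool", "data": {"rows": [[[0,-1,0,0,0,0,0],[0,-2,0,0,0,0,0],[0,-2,0,0,0,0,0]]]}}

```text
clock: 5.15
position: [520.5, -132.5, 29.3]
ee_rot: [0.709, -0.706, 0.0, 0.0]
contact_force: [1.2, -1.9, -0.6]
gripper_width: 0.2
grasp_force: 1.1
```

Contact came at about y = -136 and the spring is compressing. I'll press it fully in, then slide about 25 mm.

{"op": "servo_tool", "data": {"rows": [[[0,-1,0,0,0,0,0],[0,-2,0,0,0,0,0],[0,-3,0,0,0,0,0],[0,-4,0,0,0,0,0],[0,-4,0,0,0,0,0]]]}}

```text
clock: 5.78
position: [520.5, -128.5, 29.3]
ee_rot: [0.709, -0.706, 0.0, -0.0]
contact_force: [0.6, -4.3, -0.8]
gripper_width: 0.1
grasp_force: 1.9
```

{"op": "servo_tool", "data": {"rows": [[[0,-1,0,0,0,0,0],[0,-2,0,0,0,0,0],[0,-3,0,0,0,0,0],[0,-4,0,0,0,0,0]]]}}

```text
clock: 6.28
position: [520.4, -124.7, 29.3]
ee_rot: [0.709, -0.706, 0.0, 0.0]
contact_force: [0.9, -4.6, -1.0]
gripper_width: -0.1
grasp_force: 2.5
```

{"op": "servo_tool", "data": {"rows": [[[0,-2.5,0,0,0,0,0],[0,-5,0,0,0,0,0],[0,-7.5,0,0,0,0,0],[0,-10,0,0,0,0,0],[0,-12.5,0,0,0,0,0],[0,-15,0,0,0,0,0],[0,-17.5,0,0,0,0,0],[0,-20,0,0,0,0,0],[0,-22,0,0,0,0,0],[0,-22,0,0,0,0,0]]]}}

```text
clock: 7.52
position: [520.4, -102.4, 29.3]
ee_rot: [0.709, -0.706, 0.0, -0.0]
contact_force: [1.7, -4.9, -0.9]
gripper_width: 0.3
grasp_force: 2.1
```

{"op": "servo_tool", "data": {"rows": [[[0,5,0,0,0,0,0],[0,15,0,0,0,0,0],[0,25,0,0,0,0,0],[60,25,0,0,0,0,0],[60,25,0,0,0,0,0],[60,25,0,0,0,0,0]]]}}

```text
clock: 8.28
position: [520.4, -127.3, 29.3]
ee_rot: [0.709, -0.706, -0.0, -0.0]
contact_force: [-0.5, -0.6, 1.1]
gripper_width: 54.5
grasp_force: 0.0
```

```bash
python3 - <<'E'
from h import *
st();p=snap("wrist","w2.png");np.savez("w2.npz",**p)
E
```

```text
t 8.28 p [ 520.4 -127.3   29.3] xax [ 0.004 -1.    -0.   ] zax [-0.  0. -1.] F [-0.5 -0.6  1.1] w 54.5 j [ 0.06  0.47 -0.45 -0.   -0.65 -0.06]
```

View pics/w2.png

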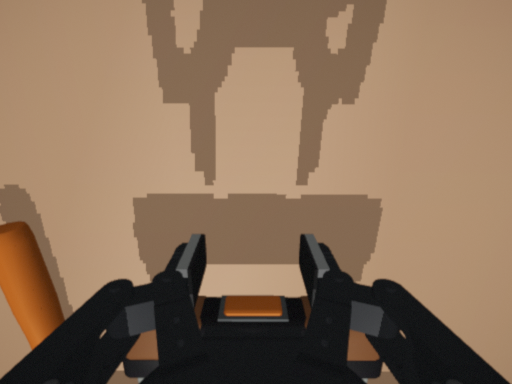

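The open fingers straddle the button, which is at (253,306) px and partly in, with the grip behind it. I'll push on both sides of it up to about 48 mm, then creep.

{"op": "servo_tool", "data": {"rows": [[[60,-10,0,4,0,0,0],[60,-20,0,4,0,0,0],[60,-24,0,4,0,0,0],[60,-28,0,4,0,0,0],[60,-32,0,4,0,0,0],[60,-36,0,4,0,0,0],[60,-40,0,4,0,0,0],[60,-44,0,4,0,0,0],[60,-46,0,4,0,0,0],[60,-47,0,4,0,0,0]]]}}

```text
clock: 9.57
position: [520.3, -81.5, 25.3]
ee_rot: [0.708, -0.706, 0.0, 0.0]
contact_force: [0.1, -7.3, -1.5]
gripper_width: 59.6
grasp_force: 3.5
```

{"op": "servo_tool", "data": {"rows": [[[60,-1,0,0,0,0,0],[60,-2,0,0,0,0,0],[60,-3,0,0,0,0,0],[60,-4,0,0,0,0,0],[60,-5,0,0,0,0,0]]]}}

```text
clock: 10.2
position: [520.3, -76.6, 25.3]
ee_rot: [0.708, -0.706, 0.0, 0.0]
contact_force: [1.9, -7.0, -1.7]
gripper_width: 59.7
grasp_force: 3.5
```

{"op": "servo_tool", "data": {"rows": [[[60,-0.7,0,0,0,0,0],[60,-1.4,0,0,0,0,0],[60,-2.1,0,0,0,0,0],[60,-2.8,0,0,0,0,0],[60,-3.5,0,0,0,0,0]]]}}

```text
clock: 10.82
position: [520.3, -73.1, 25.3]
ee_rot: [0.708, -0.706, 0.0, 0.0]
contact_force: [1.0, -7.5, -2.2]
gripper_width: 59.9
grasp_force: 3.5
```

{"op": "servo_tool", "data": {"rows": [[[60,-0.7,0,0,0,0,0],[60,-1.4,0,0,0,0,0],[60,-2.1,0,0,0,0,0],[60,-2.8,0,0,0,0,0],[60,-3,0,0,0,0,0]]]}}

```text
clock: 11.45
position: [520.3, -70.1, 25.3]
ee_rot: [0.708, -0.706, 0.0, 0.0]
contact_force: [1.7, -6.4, -2.1]
gripper_width: 60.3
grasp_force: 3.5
```

{"op": "servo_tool", "data": {"rows": [[[60,-0.7,0,0,0,0,0],[60,-1.4,0,0,0,0,0],[60,-2.1,0,0,0,0,0],[60,-2.8,0,0,0,0,0],[60,-3,0,0,0,0,0]]]}}

```text
clock: 12.08
position: [520.3, -67.1, 25.3]
ee_rot: [0.708, -0.706, 0.0, 0.0]
contact_force: [1.3, -6.8, -1.7]
gripper_width: 59.9
grasp_force: 3.5
```

{"op": "servo_tool", "data": {"rows": [[[60,-0.7,0,0,0,0,0],[60,-1.4,0,0,0,0,0],[60,-2.1,0,0,0,0,0],[60,-2.8,0,0,0,0,0],[60,-3,0,0,0,0,0]]]}}

```text
clock: 12.7
position: [520.3, -64.1, 25.3]
ee_rot: [0.708, -0.706, 0.0, 0.0]
contact_force: [2.3, -6.7, -1.5]
gripper_width: 59.8
grasp_force: 3.5
```

{"op": "servo_tool", "data": {"rows": [[[60,-0.7,0,0,0,0,0],[60,-1.4,0,0,0,0,0],[60,-2.1,0,0,0,0,0],[60,-2.8,0,0,0,0,0],[60,-3,0,0,0,0,0]]]}}

```text
clock: 13.32
position: [520.3, -61.1, 25.3]
ee_rot: [0.708, -0.706, 0.0, 0.0]
contact_force: [2.8, -6.4, -1.6]
gripper_width: 59.9
grasp_force: 3.5
```

{"op": "servo_tool", "data": {"rows": [[[60,-0.7,0,0,0,0,0],[60,-1.4,0,0,0,0,0],[60,-2.1,0,0,0,0,0],[60,-2.8,0,0,0,0,0],[60,-3,0,0,0,0,0]]]}}

```text
clock: 13.95
position: [520.3, -58.1, 25.3]
ee_rot: [0.708, -0.706, 0.0, 0.0]
contact_force: [2.2, -7.1, -1.2]
gripper_width: 59.9
grasp_force: 3.5
```

{"op": "servo_tool", "data": {"rows": [[[60,-0.7,0,0,0,0,0],[60,-1.4,0,0,0,0,0],[60,-2.1,0,0,0,0,0],[60,-2.8,0,0,0,0,0],[60,-3,0,0,0,0,0]]]}}

```text
clock: 14.58
position: [520.3, -55.1, 25.3]
ee_rot: [0.708, -0.706, 0.0, 0.0]
contact_force: [2.8, -8.1, -1.9]
gripper_width: 60.0
grasp_force: 3.5
```

{"op": "servo_tool", "data": {"rows": [[[60,-0.7,0,0,0,0,0],[60,-1.4,0,0,0,0,0],[60,-2,0,0,0,0,0],[60,-2,0,0,0,0,0]]]}}

```text
clock: 15.08
position: [520.3, -53.0, 25.3]
ee_rot: [0.708, -0.706, 0.0, 0.0]
contact_force: [1.5, -6.8, -1.7]
gripper_width: 59.9
grasp_force: 3.3
```

{"op": "servo_tool", "data": {"rows": [[[60,-0.7,0,0,0,0,0],[60,-1.4,0,0,0,0,0],[60,-2.1,0,0,0,0,0],[60,-2.8,0,0,0,0,0],[60,-3,0,0,0,0,0]]]}}

```text
clock: 15.7
position: [520.3, -49.7, 25.3]
ee_rot: [0.708, -0.706, 0.0, 0.0]
contact_force: [2.5, -4.4, -1.8]
gripper_width: 59.9
grasp_force: 2.5
```

```bash
python3 - <<'E'
from h import *
st();p=snap("wrist","w3.png",(160,220,350,384),3)
E
```

```text
t 15.7 p [520.3 -49.7  25.3] xax [ 0.003 -1.     0.001] zax [ 0.    -0.001 -1.   ] F [ 2.5 -4.4 -1.8] w 59.9 j [ 0.22  0.46 -0.49  0.   -0.62 -0.21]
```

View pics/w3.png

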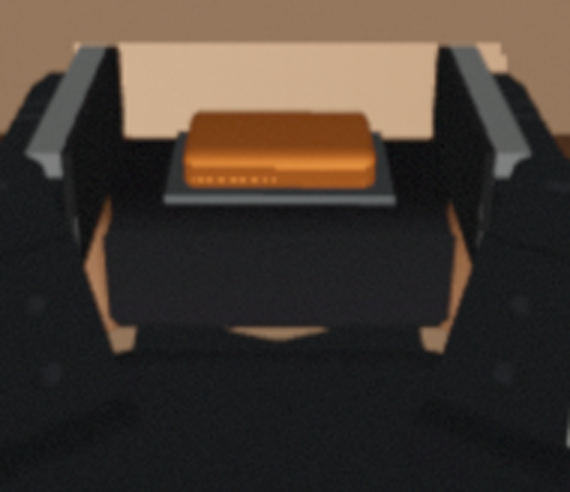

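The button now stands well out of its frame. Its outer top edge is at about row 257, and the frame front is at about row 264. I'll compare this with what 4 mm and 8 mm proud should project to, for both pictures.

```bash
python3 - <<'E'
from h import *
def proj(p,X):
    c=np.array(p["R"])@X+np.array(p["t"]);u=np.array(p["intrinsics"])@c;return (u[:2]/u[2]).round(1)
p=arm.camera_params("wrist");q=np.load("w2.npz")
for pr in (0,1,4,8):
    for z in (32.5,47.5): print(pr,z,"now",proj(p,[520.3,-38.7-pr,z]),"w2",proj(q,[520.3,-91.4-pr,z]))
for f,r in(("pics/w2.png",(280,330)),):
    im=cv2.imread(f);print(im[r[0]:r[1],253].tolist())
im=cv2.imread("pics/w3.png");print(im[90:215:3,280].tolist())
E
```

```text
0 32.5 now [254.4 267.2] w2 [254.2 297.8]
0 47.5 now [254.5 283.6] w2 [254.3 315.9]
1 32.5 now [254.4 265.7] w2 [254.2 296.5]
1 47.5 now [254.6 282. ] w2 [254.3 314.5]
4 32.5 now [254.4 261.2] w2 [254.2 292.5]
4 47.5 now [254.6 277.2] w2 [254.4 310.2]
8 32.5 now [254.5 255.1] w2 [254.3 287.1]
8 47.5 now [254.6 270.7] w2 [254.4 304.4]
[[133, 163, 193], [134, 164, 193], [133, 163, 193], [134, 163, 193], [133, 163, 193], [133, 163, 193], [132, 163, 193], [133, 163, 193], [134, 164, 193], [134, 164, 193], [133, 164, 193], [133, 163, 193], [133, 163, 193], [132, 161, 191], [120, 148, 177], [83, 109, 141], [32, 61, 108], [17, 52, 106], [16, 54, 107], [17, 54, 107], [19, 54, 108], [17, 54, 108], [20, 56, 109], [18, 55, 109], [19, 55, 109], [15, 53, 109], [20, 56, 111], [20, 57, 111], [22, 58, 112], [18, 59, 117], [20, 65, 127], [23, 72, 139], [28, 80, 149], [41, 101, 177], [54, 120, 197], [48, 102, 170], [41, 60, 95], [43, 45, 47], [53, 53, 51], [83, 83, 81], [95, 94, 93], [72, 72, 70], [29, 28, 27], [22, 21, 21], [19, 18, 18], [21, 21, 20], [21, 20, 19], [19, 21, 22], [27, 26, 25], [21, 22, 20]]
[[142, 173, 205], [141, 173, 205], [141, 173, 205], [141, 173, 205], [142, 174, 205], [142, 174, 206], [129, 161, 194], [87, 119, 160], [37, 74, 127], [22, 62, 121], [23, 64, 123], [24, 63, 123], [21, 63, 122], [20, 64, 123], [21, 63, 124], [22, 64, 125], [23, 65, 125], [21, 64, 125], [22, 65, 125], [23, 69, 133], [28, 76, 145], [31, 86, 159], [37, 101, 179], [48, 118, 200], [57, 131, 214], [62, 138, 221], [55, 126, 208], [37, 98, 177], [30, 88, 163], [32, 88, 163], [32, 89, 164], [31, 85, 157], [41, 73, 127], [47, 56, 73], [49, 49, 48], [78, 77, 73], [105, 104, 102], [97, 96, 94], [56, 56, 55], [28, 27, 26], [22, 21, 21], [20, 19, 21]]
```

The button is fully out, so the pins have clicked home with the handle about 77 mm in. The drop in force agrees. Next I'll lift, close the fingers, and lower them into the window behind the grip.

{"op": "servo_tool", "data": {"rows": [[[60,8,0,0,0,0,0],[60,18,0,0,0,0,0],[60,18,0,-40,0,0,0],[30,18,0,-80,0,0,0],[0,-10,0,-80,0,0,0],[0,-45,0,-80,0,0,0],[0,-70,0,-80,0,0,0],[0,-70,0,-80,0,0,0],[0,-70,0,-80,0,0,0]]]}}

```text
clock: 16.88
position: [519.6, 20.5, 105.2]
ee_rot: [0.708, -0.706, -0.0, 0.0]
contact_force: [0.1, 0.2, -0.3]
gripper_width: 0.0
grasp_force: 0.0
```

```bash
python3 - <<'E'
from h import *
st();p=snap("top","t2.png",(150,130,330,290),4);snap("wrist","w4.png");np.savez("w4.npz",**p)
E
```

```text
t 16.88 p [519.6  20.5 105.2] xax [ 0.004 -1.     0.   ] zax [-0. -0. -1.] F [ 0.1  0.2 -0.3] w 0.0 j [ 0.35  0.34 -0.42 -0.   -0.81 -0.35]
```

View pics/w4.png

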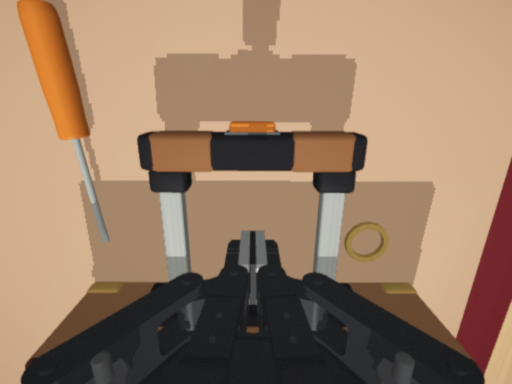

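The closed fingers, with tip at (252,235) px, are over the open window between the tubes. The grip's back edge is at row 170 and the button is out. I'll lower them and close in on the grip.

{"op": "servo_tool", "data": {"rows": [[[0,0,0,40,0,0,0],[0,0,0,70,0,0,0],[0,0,0,79,0,0,0],[0,6,0,79,0,0,0],[0,12,0,79,0,0,0],[0,15,0,79,0,0,0],[0,15,0,79,0,0,0]]]}}

```text
clock: 17.85
position: [520.3, 5.8, 27.0]
ee_rot: [0.708, -0.706, 0.0, -0.001]
contact_force: [0.8, 1.2, -0.4]
gripper_width: 0.1
grasp_force: 0.0
```

{"op": "servo_tool", "data": {"rows": [[[0,1,0,0,0,0,0],[0,2,0,0,0,0,0],[0,2,0,0,0,0,0]]]}}

```text
clock: 18.23
position: [519.9, 4.0, 26.3]
ee_rot: [0.709, -0.706, -0.0, 0.0]
contact_force: [0.3, -0.1, -0.7]
gripper_width: -0.2
grasp_force: 0.0
```

{"op": "servo_tool", "data": {"rows": [[[0,1,0,0,0,0,0],[0,2,0,0,0,0,0],[0,2,0,0,0,0,0]]]}}

```text
clock: 18.6
position: [519.9, 1.9, 26.3]
ee_rot: [0.708, -0.706, -0.0, 0.0]
contact_force: [-0.3, -0.1, 0.0]
gripper_width: -0.2
grasp_force: 0.0
```

{"op": "servo_tool", "data": {"rows": [[[0,1,0,0,0,0,0],[0,1.5,0,0,0,0,0],[0,1.5,0,0,0,0,0]]]}}

```text
clock: 18.98
position: [519.9, 0.5, 26.3]
ee_rot: [0.709, -0.706, -0.0, 0.0]
contact_force: [-0.6, -0.1, -0.3]
gripper_width: -0.2
grasp_force: 0.0
```

{"op": "servo_tool", "data": {"rows": [[[0,0.5,0,0,0,0,0],[0,1,0,0,0,0,0],[0,1,0,0,0,0,0]]]}}

```text
clock: 19.35
position: [520.0, 0.1, 26.3]
ee_rot: [0.709, -0.706, -0.0, -0.0]
contact_force: [-2.1, 5.8, 0.5]
gripper_width: -0.3
grasp_force: 2.5
```

Contact. From here I'll raise the pull gently.

{"op": "servo_tool", "data": {"rows": [[[0,0.3,0,0,0,0,0],[0,0.5,0,0,0,0,0],[0,0.5,0,0,0,0,0]]]}}

```text
clock: 19.73
position: [520.0, -0.4, 26.3]
ee_rot: [0.709, -0.706, -0.0, -0.0]
contact_force: [-1.0, 5.6, 1.1]
gripper_width: 0.5
grasp_force: 2.4
```

{"op": "servo_tool", "data": {"rows": [[[0,0.3,0,0,0,0,0],[0,0.5,0,0,0,0,0],[0,0.5,0,0,0,0,0]]]}}

```text
clock: 20.1
position: [520.0, -0.9, 26.3]
ee_rot: [0.709, -0.706, -0.0, -0.0]
contact_force: [-1.3, 4.8, 0.4]
gripper_width: 0.1
grasp_force: 2.5
```

{"op": "servo_tool", "data": {"rows": [[[0,0.3,0,0,0,0,0],[0,0.5,0,0,0,0,0],[0,0.5,0,0,0,0,0]]]}}

```text
clock: 20.48
position: [520.0, -1.0, 26.3]
ee_rot: [0.709, -0.706, -0.0, -0.001]
contact_force: [-2.7, 6.8, 1.0]
gripper_width: -0.1
grasp_force: 3.5
```

{"op": "servo_tool", "data": {"rows": [[[0,0.3,0,0,0,0,0],[0,0.5,0,0,0,0,0],[0,0.5,0,0,0,0,0]]]}}

```text
clock: 20.85
position: [520.0, -1.1, 26.4]
ee_rot: [0.709, -0.706, -0.0, -0.001]
contact_force: [-3.1, 8.5, 1.3]
gripper_width: 0.2
grasp_force: 4.6
```

{"op": "servo_tool", "data": {"rows": [[[0,0.5,0,0,0,0,0],[0,1,0,0,0,0,0],[0,1.2,0,0,0,0,0],[0,1.2,0,0,0,0,0]]]}}

```text
clock: 21.35
position: [520.0, -1.3, 26.4]
ee_rot: [0.709, -0.706, -0.001, -0.001]
contact_force: [-3.7, 14.3, 1.2]
gripper_width: 0.3
grasp_force: 7.1
```

{"op": "servo_tool", "data": {"rows": [[[0,0.2,0,0,0,0,0],[0,0.2,0,0,0,0,0],[0,0.2,0,0,0,0,0],[0,0.2,0,0,0,0,0],[0,0.2,0,0,0,0,0],[0,0.2,0,0,0,0,0]]]}}

```text
clock: 22.1
position: [520.0, -1.3, 26.4]
ee_rot: [0.709, -0.706, -0.001, -0.001]
contact_force: [-4.6, 15.4, 1.5]
gripper_width: 0.3
grasp_force: 7.5
```

The lock holds at about 15 N and the handle stands still. I'll release and retreat up.

{"op": "servo_tool", "data": {"rows": [[[0,-3,0,0,0,0,0],[0,-14,0,0,0,0,0],[0,-16,0,0,0,0,0],[0,-16,0,-40,0,0,0],[0,-16,0,-90,0,0,0],[0,-16,0,-130,0,0,0],[0,-16,0,-130,0,0,0],[0,-16,0,-130,0,0,0]]]}}

```text
clock: 23.1
position: [519.2, 11.9, 155.7]
ee_rot: [0.708, -0.706, -0.0, 0.0]
contact_force: [0.2, -0.2, -1.1]
gripper_width: 0.2
grasp_force: 0.0
```

```bash
python3 - <<'E'
from h import *
st();snap("wrist","w5.png")
E
```

```text
t 23.1 p [519.2  11.9 155.7] xax [ 0.003 -1.    -0.   ] zax [-0.001  0.    -1.   ] F [ 0.2 -0.2 -1.1] w 0.2 j [ 0.34  0.28 -0.36 -0.   -0.94 -0.33]
```

View pics/w5.png

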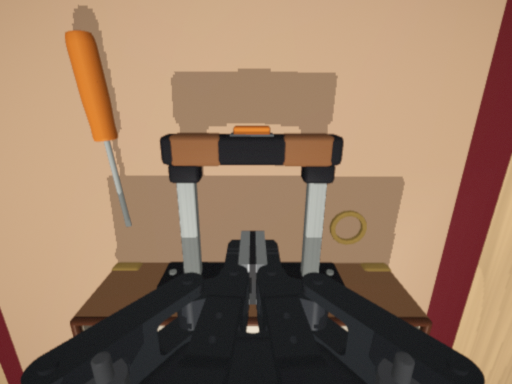

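The handle is in place with the button out at (252,130) px. The arm is clear, and the ring and screwdriver haven't been touched.

```bash
python3 -c "
from bench import arm
print(arm.job_done())"
```

```text
the job is handed in; nothing more can be done
None
```

The handle is locked in the next hole, about 77 mm in: the button popped out by itself, the lock held a 15 N outward tug, the bench items were left alone, and I handed the job in after 23 s.

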